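# Pantry stock check: weigh and scan the canisters

## Robot

A 6-joint arm with a two-finger parallel gripper is mounted at the origin on the work surface. World frame = base frame: x ahead of the robot, y to its left, z up, the work surface at z = 0. Lengths are in mm, angles in rad, forces in N, time in s.
With the tool pointing down it reaches from about 400 to 825 mm from the base axis. Payload 7 kg.
Tool frame: the origin (TCP) lies midway between the tips of the shut fingers; the grasp point (between the pads) lies 19 mm behind it; z points along the fingers, y is the line along which they close (so a half turn about z gives the same grasp; the last joint's range is limited). The gripper opens to 85 mm and grips with 20 to 120 N. Pads are 22 mm wide; open, the fingers measure 114 mm over their backs; the gripper's body (76 mm by 85 mm) begins 54 mm behind the grasp point. The pads swing forward as they close: fully open they stand 13 mm farther back than shut.
Start: joints at [-0.949, 0.359, 0.012, 0, -1.224, -0.288], TCP at [221.127, -637.729, 231.302] pointing down, gripper open.
Joint ranges: [-3.07, 3.07], [-1.43, 2.12], [-1.02, 1.25], [-3.03, 1.67], [-3.05, -0], [-3.03, 3.03]. Speed limits (rad/s): [2.39, 2.39, 3.01, 3.14, 3.14, 3.14].

## Interface

Orientations are given as a 3x3 rotation matrix whose columns are the frame's x, y, z axes.
In Python, from plant import env gives the robot as it stands. The module is installed in compiled form; this text tells all that it offers.
- The arm moves only by the tool servo_tool, never from a script. Its arguments are lists of equal length, an entry for each row: "delta_pos": the shift along the tool's x, y, z normalised to -1 to 1, where 1 is 0.03 m, a list of three; "turn": the turn about the tool's z normalised to -1 to 1, where 1 is 180 degrees; "fingers": the opening, from 0 (shut) to 1 (fully open). A call has 1 to 10 rows; each row shifts and turns the commanded pose from where the row before left it, along the tool's axes as they then stand; what a row does not reach is not made up. A row lasts 1/8 s, in which the tool goes at most 62.5 mm and 10.7 degrees, less where a joint would pass 70% of its speed; a pose out of reach is approached as far as the arm can. A call with a number of a shift or a turn outside -1 to 1 is refused whole. A call with a gripper value outside its range is refused whole. The fingers move at their own pace and stop on an object; "grip_force" is the grip in N (left out, the last holds). Time passes only in rows, so rows that do not move let the fingers close. It gives the time, the measured TCP pose, the force, the opening and the grip force at its end, in the units of the state.
- env.state(): the state, without advancing time (a new reading comes with each control period).
- env.read_camera(name): name is "scene" or "top" or "wrist"; returns the picture (420x560x3 uint8, red, green, blue); there is no depth.
- env.get_calibration(name): a dict with "vertical_fov" (degrees; the focal length in pixels is half the picture's height over the tangent of half this angle, whatever the lens; pixels are square), "cx", "cy" (the principal point, pixels), "R" (3x3) and "t" (3): a world point X has camera coordinates R X + t. Camera axes: x right, y down, z forward; pixel columns grow to the right and rows downward; lengths in mm; the calibration is good to about 2 mm. A picture is of the moment at which its call begins: read the wrist's pose just before it. get_calibration takes no time and is no camera call; for the wrist camera it gives the pose at the moment of the call.
- env.close_job(): hands the job in; it is judged then, once.
The state is a dict: "time": time; "qpos": joint angles; "qvel": joint speeds; "joint_torque": joint torques, N m; "tcp_pos": TCP position; "tcp_rot": TCP orientation; "ft_force": force on the tool from outside, world axes, zero at the start; "torque": the same for the moment, N m; "opening": finger opening in mm; "grip_force": force on a finger pad.
Only numpy, scipy, OpenCV 4.12 (cv2) and the standard library are available. Lean on these libraries where they do the work, as an engineer would, in place of code of your own. Each camera call takes 0.05 s, during which the arm holds its last target. There are 200 camera calls.

## Task

Do the stock check on the steel canisters (two or three) in the plywood crate, one at a time from the smallest to the largest: stand each alone and upright, centred on the scale's pan, let go of it, and while it stands there squeeze the scanner's trigger fully and let it spring back. Canisters that have been scanned go onto the wooden serving tray, where all of them must be standing upright at the end. Leave the packet and the jar in the crate, do not press on the pan with the hand, and do not disturb the mug, the box and the bottle that stand beyond the scanner.

Things in the scene. Friction and masses are not known exactly. Their poses are not given: they have to be found in the camera images.
- can_a: A round plain steel canister with a flat steel lid of the same width, 40 mm in diameter and 46 mm high overall, standing upright in the crate at the start; origin at the centre of its underside, z up. One of four sizes; two or three are present in a run.
- can_b: A round plain steel canister with a flat steel lid of the same width, 48 mm in diameter and 54 mm high overall, standing upright in the crate at the start; origin at the centre of its underside, z up. One of four sizes; two or three are present in a run.
- can_c: A round plain steel canister with a flat steel lid of the same width, 56 mm in diameter and 64 mm high overall, standing upright in the crate at the start; origin at the centre of its underside, z up. One of four sizes; two or three are present in a run.
- can_d: A round plain steel canister with a flat steel lid of the same width, 64 mm in diameter and 72 mm high overall, standing upright in the crate at the start; origin at the centre of its underside, z up. One of four sizes; two or three are present in a run.
- pan: The sprung round pan of the scale, 6 mm thick; origin at the centre of its underside, 58 mm above the counter when empty. It sinks about 2 mm per 100 g, at most 12 mm. Canisters weigh 60 to 400 g.
- pan_centre (a point): Centre of the top face of the scale's flat round aluminium pan (160 mm in diameter, no rim, a printed grey ring of 82 mm diameter around its centre); the pan moves straight up and down, its top 64 mm above the counter when empty. It sits on a white kitchen scale 170 x 170 mm, 42 mm high.
- trigger (a joint): Angle of the scanner's sprung trigger, rad: 0 released, stop at 0.27 (fully squeezed). It springs back by itself; fully squeezing takes about 8 N at trigger_pull.
- trigger_pull (a point): Middle of the front (outer) face of the black trigger, where a finger pulls: 153 mm above the counter. The trigger is a plate 10 mm thick, 26 mm wide, hinged at its lower end 45 mm below this point, its free top 23 mm above; squeezing swings its top towards the grip, 12 mm at this height. Released, its z axis is vertical.
- grip_top (a point): Centre of the top of the scanner's upright fixed grip, 185 mm above the counter. The grip is 30 mm (x) by 32 mm (y), runs down to the scanner's head at 103 mm. Its x axis points from the trigger to the grip: the trigger's front face lies 43 mm from the grip's centre on the -x side, the grip's bare back face 15 mm on the +x side, so the two faces are 58 mm apart released and about 46 mm squeezed.
- scanner: Grey hand scanner fixed upside down in a stand (grip up, head looking along its -x towards the scale), base 130 x 110 mm; origin under the grip on the counter, z up. Fixed.
- crate: Shallow open plywood crate, 330 (x) x 250 (y) x 35 mm high, walls and floor 6 mm; origin at the centre of its underside. Fixed.
- tray: Flat dark wooden serving tray, 320 (x) x 250 (y) mm, rim 14 mm high and 8 mm thick, floor 8 mm thick, with low steel handles at both x ends; origin at the centre of its underside. Fixed.
- packet: Cardboard packet 55 (x) x 34 (y) x 75 mm high standing in the crate, not to be weighed; origin at the centre of its underside.
- jam_jar: Amber glass jar with a brass cap, 52 mm in diameter, 70 mm high, standing in the crate, not to be weighed; origin at the centre of its underside.
- mug: White mug, 76 mm in diameter, 85 mm high, on the counter; origin at the centre of its underside. Not to be disturbed.
- pasta_box: Cardboard box 60 x 160 x 35 mm lying on the counter; origin at the centre of its underside. Not to be disturbed.
- oil: Small green glass bottle, 56 mm in diameter, 115 mm high; origin at the centre of its underside. Not to be disturbed.
There are look-alikes about, which are no part of the job. What is shaped like the can_a but green or red is not meant. What is shaped like the can_c but blue is not meant.

How it is judged (in metres and radians):
On the way, in this order (a step that is already met when the one before it is completed fails the run):
1. the 46 mm high canister (if present) stands alone, upright, centred on the pan (within 15 mm), let go and at rest, with the trigger released (horizontal distance between can_a and pan_centre below 0.015 m and z of can_a in the frame of pan_centre between -0.004 and 0.005 m and angle between can_a's own z axis and vertical below 0.08 rad and horizontal distance between can_a and can_b above 0.09 m and horizontal distance between can_a and can_c above 0.09 m and horizontal distance between can_a and can_d above 0.09 m and linear speed of can_a below 0.02 m/s and contact force between can_a and the fingers below 0.1 N and angle between the z axis of trigger_pull and the z axis of can_a, either way round below 0.07 rad), for 0.3 s.
2. while the 46 mm high canister still stands so, the trigger is squeezed (past 0.19 rad) (horizontal distance between can_a and pan_centre below 0.015 m and z of can_a in the frame of pan_centre between -0.004 and 0.005 m and angle between can_a's own z axis and vertical below 0.08 rad and horizontal distance between can_a and can_b above 0.09 m and horizontal distance between can_a and can_c above 0.09 m and horizontal distance between can_a and can_d above 0.09 m and contact force between can_a and the fingers below 0.1 N and angle between the z axis of trigger_pull and the z axis of can_a, either way round above 0.19 rad), for 0.1 s.
3. the 54 mm high canister (if present) stands alone, upright, centred on the pan (within 15 mm), let go and at rest, with the trigger released (horizontal distance between can_b and pan_centre below 0.015 m and z of can_b in the frame of pan_centre between -0.004 and 0.005 m and angle between can_b's own z axis and vertical below 0.08 rad and horizontal distance between can_b and can_a above 0.09 m and horizontal distance between can_b and can_c above 0.09 m and horizontal distance between can_b and can_d above 0.09 m and linear speed of can_b below 0.02 m/s and contact force between can_b and the fingers below 0.1 N and angle between the z axis of trigger_pull and the z axis of can_b, either way round below 0.07 rad), for 0.3 s.
4. while the 54 mm high canister still stands so, the trigger is squeezed (past 0.19 rad) (horizontal distance between can_b and pan_centre below 0.015 m and z of can_b in the frame of pan_centre between -0.004 and 0.005 m and angle between can_b's own z axis and vertical below 0.08 rad and horizontal distance between can_b and can_a above 0.09 m and horizontal distance between can_b and can_c above 0.09 m and horizontal distance between can_b and can_d above 0.09 m and contact force between can_b and the fingers below 0.1 N and angle between the z axis of trigger_pull and the z axis of can_b, either way round above 0.19 rad), for 0.1 s.
5. the 64 mm high canister (if present) stands alone, upright, centred on the pan (within 15 mm), let go and at rest, with the trigger released (horizontal distance between can_c and pan_centre below 0.015 m and z of can_c in the frame of pan_centre between -0.004 and 0.005 m and angle between can_c's own z axis and vertical below 0.08 rad and horizontal distance between can_c and can_a above 0.09 m and horizontal distance between can_c and can_b above 0.09 m and horizontal distance between can_c and can_d above 0.09 m and linear speed of can_c below 0.02 m/s and contact force between can_c and the fingers below 0.1 N and angle between the z axis of trigger_pull and the z axis of can_c, either way round below 0.07 rad), for 0.3 s.
6. while the 64 mm high canister still stands so, the trigger is squeezed (past 0.19 rad) (horizontal distance between can_c and pan_centre below 0.015 m and z of can_c in the frame of pan_centre between -0.004 and 0.005 m and angle between can_c's own z axis and vertical below 0.08 rad and horizontal distance between can_c and can_a above 0.09 m and horizontal distance between can_c and can_b above 0.09 m and horizontal distance between can_c and can_d above 0.09 m and contact force between can_c and the fingers below 0.1 N and angle between the z axis of trigger_pull and the z axis of can_c, either way round above 0.19 rad), for 0.1 s.
7. the 72 mm high canister (if present) stands alone, upright, centred on the pan (within 15 mm), let go and at rest, with the trigger released (horizontal distance between can_d and pan_centre below 0.015 m and z of can_d in the frame of pan_centre between -0.004 and 0.005 m and angle between can_d's own z axis and vertical below 0.08 rad and horizontal distance between can_d and can_a above 0.09 m and horizontal distance between can_d and can_b above 0.09 m and horizontal distance between can_d and can_c above 0.09 m and linear speed of can_d below 0.02 m/s and contact force between can_d and the fingers below 0.1 N and angle between the z axis of trigger_pull and the z axis of can_d, either way round below 0.07 rad), for 0.3 s.
8. while the 72 mm high canister still stands so, the trigger is squeezed (past 0.19 rad) (horizontal distance between can_d and pan_centre below 0.015 m and z of can_d in the frame of pan_centre between -0.004 and 0.005 m and angle between can_d's own z axis and vertical below 0.08 rad and horizontal distance between can_d and can_a above 0.09 m and horizontal distance between can_d and can_b above 0.09 m and horizontal distance between can_d and can_c above 0.09 m and contact force between can_d and the fingers below 0.1 N and angle between the z axis of trigger_pull and the z axis of can_d, either way round above 0.19 rad), for 0.1 s.
At the end, for the whole second after the job is handed in: Every canister present stands upright (within 0.1 rad), released and at rest, on the tray's floor within its rim; packet and jam jar are still in the crate; the trigger is released (below 0.05 rad) (x of can_a in the frame of tray between -0.14 and 0.14 m and y of can_a in the frame of tray between -0.105 and 0.105 m and z of each of can_a, can_b, can_c, can_d in the frame of tray below 0.012 m and angle between each of can_a, can_b, can_c, can_d's own z axis and vertical below 0.1 rad and linear speed of each of can_a, can_b, can_c, can_d below 0.02 m/s and x of can_b in the frame of tray between -0.14 and 0.14 m and y of can_b in the frame of tray between -0.105 and 0.105 m and x of can_c in the frame of tray between -0.14 and 0.14 m and y of can_c in the frame of tray between -0.105 and 0.105 m and x of can_d in the frame of tray between -0.14 and 0.14 m and y of can_d in the frame of tray between -0.105 and 0.105 m and x of packet in the frame of crate between -0.16 and 0.16 m and y of packet in the frame of crate between -0.12 and 0.12 m and z of each of packet, jam_jar in the frame of crate below 0.06 m and x of jam_jar in the frame of crate between -0.16 and 0.16 m and y of jam_jar in the frame of crate between -0.12 and 0.12 m and value of joint trigger below 0.05 rad); the robot touches nothing.
It fails at once if the mug, pasta box or bottle is moved more than 40 mm (distance of any of mug, pasta_box, oil from where it was at the start of the episode above 0.04 m).
It fails at once if the hand presses on the pan with more than 15 N (contact force between pan and the fingers above 15 N).
Of can_a, can_b, can_c, can_d only 2 to 3 are there at a start; the rules pass over those that are not, and their reading is None.
At some moment in a run one of can_a, can_b, can_c, can_d may be knocked a few centimetres aside while the robot is not near it.
It also fails if it takes over 210 s, if anything falls off the work surface, if the arm or the gripper's body presses on something with over 40 N, if the wrist force passes 120 N, or if a joint passes its speed limit or range.

## Working session

There is one attempt and no reset: what is moved stays moved. The work goes in short steps, Python scripts to look and compute and a tool call to move; the robot and the scene stay as the last step left them, time stands still between calls to the robot, and variables do not carry over. Pictures are saved under pics/ and viewed, at most 14 in all, crops included, and the job is handed in when it is done.

Besides the shell and the picture viewer there is one more tool, called after "Request:" as name(argument=value, ...) on one line, values as JSON. servo_tool: Moves the arm, as the interface text tells. Its arguments: {"type":"object","properties":{"delta_pos":{"type":"array"},"turn":{"type":"array"},"fingers":{"type":"array"},"grip_force":{"type":"number"}},"required":["delta_pos","turn","fingers"]}

```bash
mkdir -p pics
python3 - <<'E'
from plant import env
import cv2
for n in("top","scene"):
    c=env.get_calibration(n);print(n,c)
    cv2.imwrite(f"pics/{n}0.png",cv2.resize(env.read_camera(n)[:,:,::-1],(800,600),interpolation=cv2.INTER_CUBIC))
s=env.state();print(s)
E
```

```text
top {'vertical_fov': 42.75646511772161, 'cx': 275.99878021227664, 'cy': 198.87351554107786, 'R': array([[ 0.01423827, -0.99987326,  0.00712317],
       [-0.98803529, -0.01516311, -0.15348077],
       [ 0.15356933, -0.00485264, -0.98812596]]), 't': array([ -88.85357554,  620.18373736, 1629.03632109])}
scene {'vertical_fov': 46.73301426561353, 'cx': 279.93196556968724, 'cy': 210.61137587096698, 'R': array([[ 0.86713712,  0.49801759, -0.00718933],
       [ 0.39106403, -0.68970923, -0.60940142],
       [-0.30845118,  0.52562311, -0.79282925]]), 't': array([-471.44821596, -200.88967366, 1615.02442012])}
{'time': 0.1, 'qpos': array([-9.48897183e-01,  3.59359653e-01,  1.11538435e-02, -3.02809514e-04,
       -1.22412172e+00, -2.88094133e-01]), 'qvel': array([ 0.00198477, -0.00216847,  0.0012882 ,  0.00048951,  0.00013024,
       -0.00028125]), 'joint_torque': array([-2.45353083e-03, -5.84764087e+01,  2.94107580e+01,  6.95457816e+00,
       -3.19894134e-03,  4.10233255e-06]), 'tcp_pos': array([ 220.98219922, -637.34130115,  230.43117028]), 'tcp_rot': array([[-9.44836233e-01, -3.27542449e-01, -6.60564112e-04],
       [-3.27543075e-01,  9.44835195e-01,  1.41042265e-03],
       [ 1.62150934e-04,  1.54898162e-03, -9.99998787e-01]]), 'ft_force': array([-0.14443533, -0.34001746, -0.4242416 ]), 'torque': array([-0.00366805, -0.01372689,  0.00411859]), 'grip_force': 0.0, 'opening': 85.20831091377106}
```

View pics/top0.png

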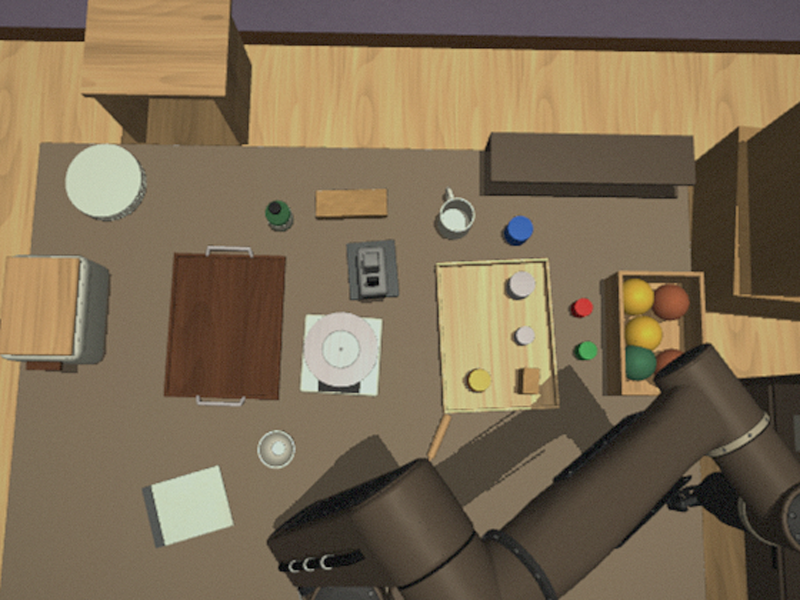

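View pics/scene0.png

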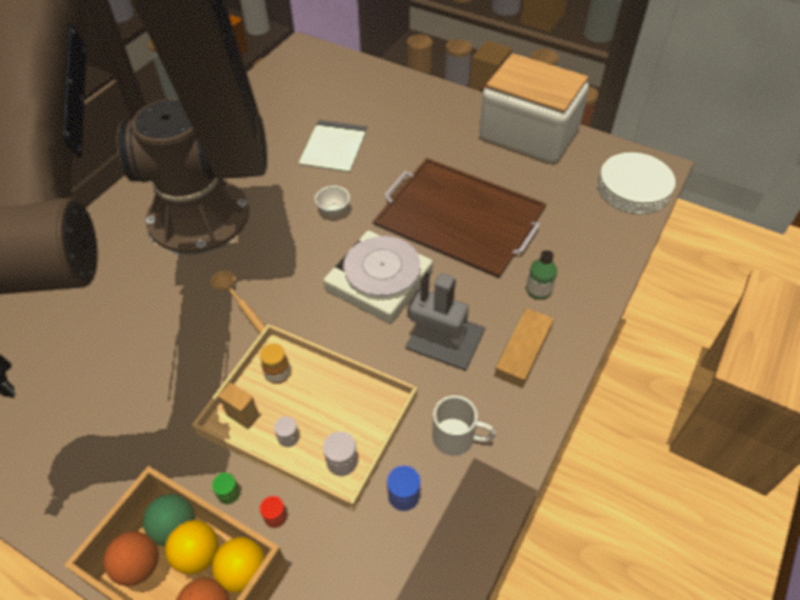

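Two steel canisters stand in the crate, at top-view (522,285) and (525,336). The jar is at (480,380) and the packet at (530,380). The red and green small cans and the blue one lie outside the crate and aren't meant. I'll enlarge the crate and the scale/scanner.

```bash
cat > h.py <<'E'
from plant import env
import cv2,numpy as np
def ray(n,u,v,z,c=None):
    c=c or env.get_calibration(n); f=210/np.tan(np.radians(c["vertical_fov"]/2))
    d=c["R"].T@np.array([(u-c["cx"])/f,(v-c["cy"])/f,1]); o=-c["R"].T@c["t"]
    return o+d*(z-o[2])/d[2]
def crop(n,x0,y0,w,h,name,s):
    im=env.read_camera(n)[:,:,::-1][y0:y0+h,x0:x0+w]
    cv2.imwrite("pics/"+name,cv2.resize(im,None,fx=s,fy=s,interpolation=cv2.INTER_CUBIC))
E
python3 - <<'E'
from h import *
im=env.read_camera("top")[:,:,::-1]
a=cv2.resize(im[170:290,300:400],None,fx=5,fy=5,interpolation=cv2.INTER_CUBIC)
b=cv2.resize(im[160:280,205:285],None,fx=3.7,fy=5,interpolation=cv2.INTER_CUBIC)
b=cv2.resize(im[160:280,205:285],(300,450),interpolation=cv2.INTER_CUBIC) # 3.75
a=cv2.resize(a,(500,600))
o=np.zeros((600,800,3),np.uint8);o[:,:500]=a;o[:450,500:]=b
cv2.imwrite("pics/c1.png",o)
E
```

```text
(no output)
```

View pics/c1.png

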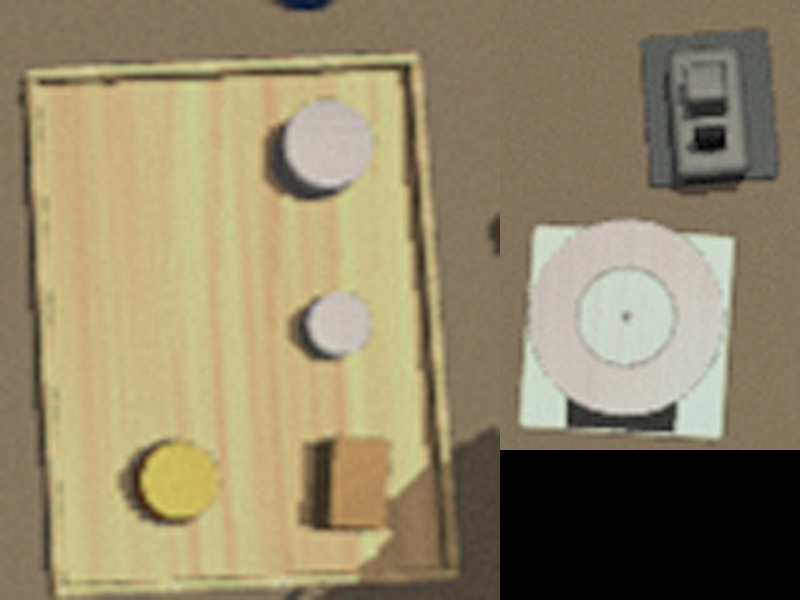

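Crop: big can lid centre (329,145), about 88 px wide; small can lid (338,324), about 66 px; pan centre (627,317); grip top (706,76); trigger top (709,131). The pan gives about 3.1 mm per picture pixel, so the lids are about 54 and 40 mm across: can_c and can_a.

Run:
```python
from h import *
np.set_printoptions(precision=1,suppress=True)
L=lambda x,y:(300+x/5-.4,170+y/5-.4)
R=lambda x,y:(205+(x-500)/3.75-.37,160+y/3.75-.37)
P=lambda n,p,z:print(n,ray("top",*p,z))
P("big",L(329,145),70);P("big x edges",L(285,145),70);P("",L(374,145),70)
P("small",L(338,324),52);P("edges",L(304,324),52);P("",L(372,324),52)
P("jar",L(178,480),76);P("packet",L(360,482),81)
P("pan",R(627,317),64);P("pan l",R(528,317),64);P("pan r",R(724,317),64)
P("pan t",R(627,219),64);P("pan b",R(627,416),64)
for q in((685,60),(725,60),(725,100),(688,100)):P("grip",R(*q),185)
P("gripc",R(705,79),185)
for q in((695,125),(724,125),(724,150),(695,150)):P("trig",R(*q),176)
for q in((640,38),(768,28),(777,180),(650,187)):P("base",R(*q),10)
for q in ((175,254),(286,254),(279,400),(165,397)):P("tray",(q[0]*.7-.15,q[1]*.7-.15),14)
P("mug",(455*.7,215*.7),85)
for q in((27,72),(416,55),(457,577),(57,594)):P("crate",L(*q),35)
c=env.get_calibration("wrist");s=env.state()
Rt=s["tcp_rot"];print(Rt.T@c["R"].T, Rt.T@(-c["R"].T@c["t"]-s["tcp_pos"]),c["vertical_fov"])
```

```text
big [ 623.1 -355.7   70. ]
big x edges [ 622.7 -328.5   70. ]
 [ 623.6 -383.6   70. ]
small [ 514.  -363.1   52. ]
edges [ 513.7 -342.1   52. ]
 [ 514.3 -384.2   52. ]
jar [ 416.1 -261.1   76. ]
packet [ 416.3 -370.2   81. ]
pan [477.2  33.   64. ]
pan l [476.  113.6  64. ]
pan r [478.4 -46.   64. ]
pan t [557.5  35.   64. ]
pan b [397.3  31.   64. ]
grip [667.1 -14.4 185. ]
grip [667.6 -45.2 185. ]
grip [636.3 -45.8 185. ]
grip [635.9 -17.4 185. ]
gripc [652.5 -30.1 185. ]
trig [618.  -22.8 176. ]
trig [618.3 -45.2 176. ]
trig [598.8 -45.5 176. ]
trig [598.5 -23.2 176. ]
base [720.7  31.2  10. ]
base [731.2 -78.7  10. ]
base [599.2 -88.2  10. ]
base [591.6  19.6  10. ]
tray [688.  413.4  14. ]
tray [691.9 164.7  14. ]
tray [367.7 168.3  14. ]
tray [370.6 416.7  14. ]
mug [ 769.6 -209.2   85. ]
crate [ 672.5 -170.9   35. ]
crate [ 687.3 -417.7   35. ]
crate [ 360.5 -437.7   35. ]
crate [ 346.7 -191.3   35. ]
[[-0.  -1.  -0.3]
 [ 1.  -0.   0. ]
 [-0.  -0.3  1. ]] [  66.3    1.2 -142.9] 71.3537957761317
```

Request:
servo_tool(delta_pos=[[0,0,0],[0,0,0],[0,0,0],[0,0,0],[0,0,0],[0,0,0],[0,0,0],[0,0,0],[0,0,0]], turn=[-0.05625,-0.05625,-0.05625,-0.05625,-0.05625,-0.05625,-0.05625,0,0], fingers=[1,1,1,1,1,1,1,1,1])

```text
time: 1.27
tcp_pos: [221.1, -637.7, 231.1]
tcp_rot: [[-0.004, -1.0, -0.0], [-1.0, 0.004, 0.0], [-0.0, 0.0, -1.0]]
ft_force: [0.7, 0.6, 0.3]
opening: 85.5
grip_force: 0.0
```

Request:
servo_tool(delta_pos=[[-0.915,-0.977,0],[-0.915,-0.977,0],[-0.915,-0.977,0],[-0.915,-0.977,0],[-0.915,-0.977,0],[-0.915,-0.977,0],[-0.915,-0.977,0],[-0.915,-0.977,0],[-0.915,-0.977,0],[-0.915,-0.977,0]], turn=[0,0,0,0,0,0,0,0,0,0], fingers=[1,1,1,1,1,1,1,1,1,1])

```text
time: 2.52
tcp_pos: [515.1, -362.2, 231.4]
tcp_rot: [[-0.003, -1.0, 0.0], [-1.0, 0.003, -0.0], [0.0, -0.0, -1.0]]
ft_force: [1.6, -0.5, 0.1]
opening: 85.1
grip_force: 0.0
```

Request:
servo_tool(delta_pos=[[0,0,0],[0,0,0]], turn=[0,0], fingers=[1,1])

```text
time: 2.78
tcp_pos: [514.1, -363.1, 231.2]
tcp_rot: [[-0.001, -1.0, -0.0], [-1.0, 0.001, 0.0], [-0.0, 0.0, -1.0]]
ft_force: [-0.1, -0.7, -0.1]
opening: 85.4
grip_force: 0.0
```

Run:
```python
from h import *
import pickle
s=env.state();print(s["tcp_pos"]);c=env.get_calibration("wrist");pickle.dump(c,open("w1.pkl","wb"))
cv2.imwrite("pics/w1.png",cv2.resize(env.read_camera("wrist")[:,:,::-1],(800,600),interpolation=cv2.INTER_CUBIC))
```

```text
[ 514.11285915 -363.11166458  231.16825184]
```

View pics/w1.png

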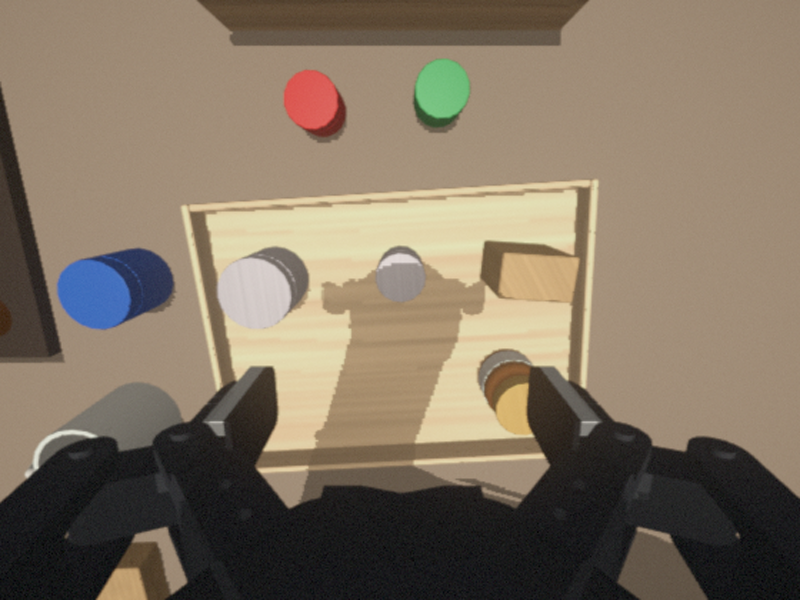

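Wrist view: small steel lid centre at (401,276), about 376–425 wide; big steel lid (256,291), about 218–294. Packet is at (530,275) and jar at (515,400).

Run:
```python
from h import *
import pickle
c=pickle.load(open("w1.pkl","rb"))
for n,u,v,z in(("small",401,276,52),("",376,276,52),("",425,276,52),("big c",256,291,70),("",218,291,70),("",294,291,70),("big d",256,291,78)):
    print(n,ray("wrist",(u+.5)*.7-.5,(v+.5)*.7-.5,z,c))
```

```text
small [ 514.31510582 -362.22809274   52.        ]
 [ 533.94474074 -362.2550722    52.        ]
 [ 495.46947433 -362.20219083   52.        ]
big c [ 622.81664024 -354.63406084   70.        ]
 [ 651.24809738 -354.67369929   70.        ]
 [ 594.38239081 -354.5944185    70.        ]
big d [ 619.94614085 -356.57250537   78.        ]
```

Confirmed: small = can_a at (514,-362.5), big = can_c at (623,-355). Both cameras agree. Descending on can_a.

Request:
servo_tool(delta_pos=[[0,0,1],[0,0,1],[0,0,1],[0,0,1],[0,0,1],[0,0,1],[0,0,0.6],[0,0,0.33],[0,0,0]], turn=[0,0,0,0,0,0,0,0,0], fingers=[1,1,1,1,1,1,1,1,1])

```text
time: 3.95
tcp_pos: [514.7, -363.8, 23.9]
tcp_rot: [[-0.0, -1.0, 0.001], [-1.0, 0.0, -0.001], [0.001, -0.001, -1.0]]
ft_force: [0.3, -0.2, 0.7]
opening: 85.5
grip_force: 0.0
```

Request:
servo_tool(delta_pos=[[0,0,0],[0,0,0],[0,0,0],[0,0,0],[0,0,0],[0,0,0],[0,0,0],[0,0,0]], turn=[0,0,0,0,0,0,0,0], fingers=[0,0,0,0,0,0,0,0], grip_force=30)

```text
time: 4.95
tcp_pos: [514.6, -363.4, 24.0]
tcp_rot: [[0.0, -1.0, 0.001], [-1.0, -0.0, -0.0], [0.0, -0.001, -1.0]]
ft_force: [-0.6, 0.8, 5.4]
opening: 39.3
grip_force: 30.4
```

Request:
servo_tool(delta_pos=[[0,0,-1],[0,0,-1],[0,0,-1],[-0.3,0,-0.9],[-0.944,0.089,0],[-0.944,0.089,0],[-0.944,0.089,0],[-0.944,0.089,0],[-0.944,0.089,0],[-0.944,0.089,0]], turn=[0,0,0,0,0,0,0,0,0,0], fingers=[0,0,0,0,0,0,0,0,0,0])

```text
time: 6.2
tcp_pos: [497.7, -183.3, 140.1]
tcp_rot: [[-0.0, -1.0, -0.0], [-1.0, 0.0, 0.0], [-0.0, 0.0, -1.0]]
ft_force: [0.0, 0.2, 0.3]
opening: 39.0
grip_force: 30.4
```

Request:
servo_tool(delta_pos=[[-0.944,0.089,0],[-0.944,0.089,0],[-0.944,0.089,0],[-0.944,0.089,0],[-0.944,0.089,0],[-0.944,0.089,0],[-0.8,0.089,0],[-0.6,0.089,0],[0,0,0],[0,0,0]], turn=[0,0,0,0,0,0,0,0,0,0], fingers=[0,0,0,0,0,0,0,0,0,0])

```text
time: 7.45
tcp_pos: [476.6, 27.3, 140.2]
tcp_rot: [[0.0, -1.0, -0.0], [-1.0, -0.0, -0.0], [0.0, 0.0, -1.0]]
ft_force: [0.5, 0.2, -0.7]
opening: 39.1
grip_force: 30.4
```

Run:
```python
from h import *
import pickle
s=env.state();print(s["tcp_pos"],s["opening"]);c=env.get_calibration("wrist");pickle.dump(c,open("w2.pkl","wb"))
a=env.read_camera("wrist")[:,:,::-1];b=env.read_camera("top")[140:350,100:310,::-1]
cv2.imwrite("pics/w2.png",np.hstack([cv2.resize(a,(400,300)),cv2.resize(b,(300,300))]))
```

```text
[476.63673049  27.31145436 140.22221971] 39.13876639284175
```

View pics/w2.png

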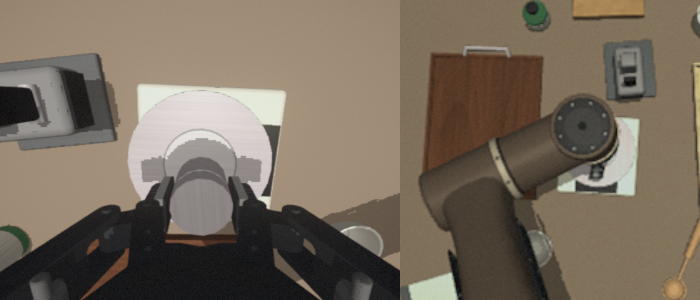

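Can held at (201,200); pan disc spans 128–272 px with its centre around (200,163). Checking against the top-view pan centre.

Run:
```python
from h import *
import pickle
c=pickle.load(open("w2.pkl","rb"))
for u,v in((200,163),(128,163),(272,163),(200,91)): print(ray("wrist",u*1.4,v*1.4,64,c))
```

```text
[477.09241996  35.30511454  64.        ]
[556.54692131  35.29455897  64.        ]
[397.60152351  35.31567495  64.        ]
[477.01905024 -41.07379607  64.        ]
```

Request:
servo_tool(delta_pos=[[-0.22,0,0.5],[0,0,0.5],[0,0,0.4],[0,0,0.3],[0,0,0.2],[0,0,0],[0,0,0]], turn=[0,0,0,0,0,0,0], fingers=[0,0,0,0,0,0,0])

```text
time: 8.43
tcp_pos: [477.1, 34.3, 83.7]
tcp_rot: [[0.0, -1.0, 0.001], [-1.0, -0.0, 0.0], [-0.0, -0.001, -1.0]]
ft_force: [0.5, -0.6, -0.9]
opening: 39.3
grip_force: 30.4
```

Request:
servo_tool(delta_pos=[[0,0,0.06],[0,0,0],[0,0,0]], turn=[0,0,0], fingers=[0,0,0])

```text
time: 8.8
tcp_pos: [477.0, 34.3, 81.8]
tcp_rot: [[0.0, -1.0, 0.0], [-1.0, -0.0, 0.0], [-0.0, -0.0, -1.0]]
ft_force: [-0.3, 0.3, -1.1]
opening: 39.0
grip_force: 30.4
```

Request:
servo_tool(delta_pos=[[0,0,0],[0,0,0],[0,0,0],[0,0,0],[0,0,0],[0,0,-0.3],[0,0,-1],[0,0,-1],[0,0,-1],[0,0,-1]], turn=[0,0,0,0,0,0,0,0,0,0], fingers=[0.6,0.8,1,1,1,1,1,1,1,1])

```text
time: 10.05
tcp_pos: [476.8, 34.1, 212.4]
tcp_rot: [[0.0, -1.0, 0.001], [-1.0, -0.0, 0.0], [-0.0, -0.001, -1.0]]
ft_force: [1.2, 0.8, 0.0]
opening: 85.7
grip_force: 0.0
```

Request:
servo_tool(delta_pos=[[0.36,-0.92,-0.1],[0.36,-0.92,-0.1],[0.36,-0.92,-0.1],[0.36,-0.92,-0.1],[0.36,-0.92,-0.1],[0.36,-0.92,-0.1],[0,0,0],[0,0,0],[0,0,0]], turn=[0,0,0,0,0,0,-0.027,0,0], fingers=[1,1,1,1,1,1,1,1,1])

```text
time: 11.18
tcp_pos: [642.2, -30.5, 229.0]
tcp_rot: [[0.083, -0.997, 0.0], [-0.997, -0.083, 0.0], [-0.0, -0.0, -1.0]]
ft_force: [-0.9, -0.1, 0.9]
opening: 85.5
grip_force: 0.0
```

Run:
```python
from h import *
import pickle
s=env.state();print(s["tcp_pos"],s["tcp_rot"]);c=env.get_calibration("wrist");pickle.dump(c,open("w3.pkl","wb"))
a=env.read_camera("wrist")[:,:,::-1]
cv2.imwrite("pics/w3.png",cv2.resize(a,(800,600),interpolation=cv2.INTER_CUBIC))
```

```text
[642.17726465 -30.51533559 229.01291852] [[ 8.31801362e-02 -9.96534509e-01  1.94603468e-04]
 [-9.96534526e-01 -8.31801239e-02  7.05144680e-05]
 [-5.40829602e-05 -1.99794478e-04 -9.99999979e-01]]
```

View pics/w3.png

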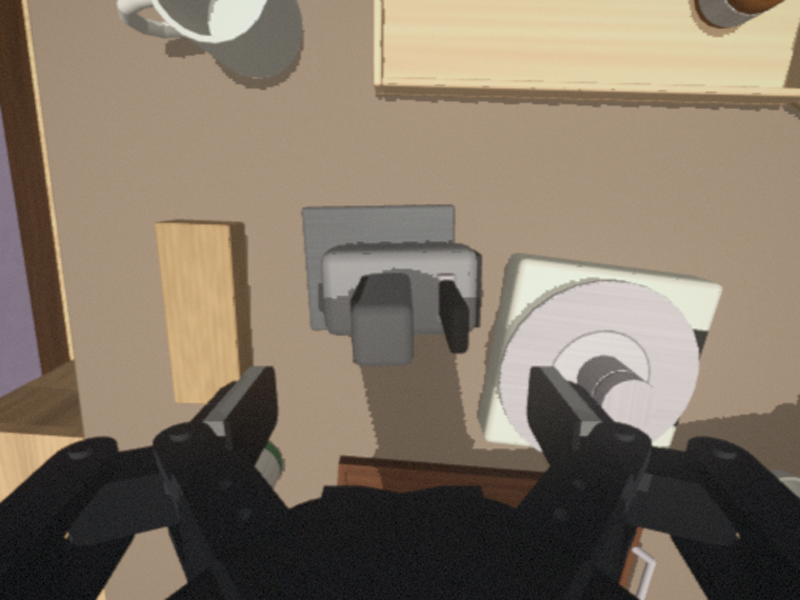

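Grip top: corners about (352,306), (413,306), (411,363), (355,365). Trigger top about (448–468, 313–352). The can stands upright on the pan with its base within the ring centred near (601,363).

Run:
```python
from h import *
import pickle
c=pickle.load(open("w3.pkl","rb"))
x=np.array([.997,.083]);g=None
r=lambda u,v,z:ray("wrist",(u+.5)*.7-.5,(v+.5)*.7-.5,z,c)
for u,v,z in((382,335,185),(352,335,185),(413,335,185),(382,306,185),(382,364,185),(468,333,176),(459,333,176),(448,333,176),(601,363,64),(628,402,110)):print((u,v,z),r(u,v,z))
```

```text
(382, 335, 185) [651.12947018 -28.12197568 185.        ]
(352, 335, 185) [665.2855412  -26.94144327 185.        ]
(413, 335, 185) [636.5016747  -29.34184711 185.        ]
(382, 306, 185) [652.1370267  -42.35093377 185.        ]
(382, 364, 185) [650.08226034 -13.33302375 185.        ]
(468, 333, 176) [608.91053405 -29.46753789 176.        ]
(459, 333, 176) [613.35583649 -29.09682755 176.        ]
(448, 333, 176) [618.78900151 -28.64373567 176.        ]
(601, 363, 64) [478.4708116   24.53075899  64.        ]
(628, 402, 110) [478.93750787  33.85815073 110.        ]
```

Run:
```python
from h import *
import pickle
c=pickle.load(open("w3.pkl","rb"));im=cv2.imread("pics/w3.png")
f=210/np.tan(np.radians(c["vertical_fov"]/2))
def pr(p):
    q=c["R"]@p+c["t"];return ((q[:2]/q[2]*f+[c["cx"],c["cy"]])+.5)/.7-.5
t=np.linspace(0,2*np.pi,200)
big=cv2.resize(im[240:470,470:740],None,fx=2.6,fy=2.6,interpolation=cv2.INTER_CUBIC)
for R,z,col in((80,63,(0,0,255)),(41,63,(0,255,0)),(20,109,(255,0,0))):
    p=np.array([(pr(np.array([477+R*np.cos(a),34.3+R*np.sin(a),z]))-[470,240])*2.6 for a in t])
    cv2.polylines(big,[p.astype(np.int32)],True,col,1)
cv2.imwrite("pics/o3.png",big)
```

```text
(no output)
```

View pics/o3.png

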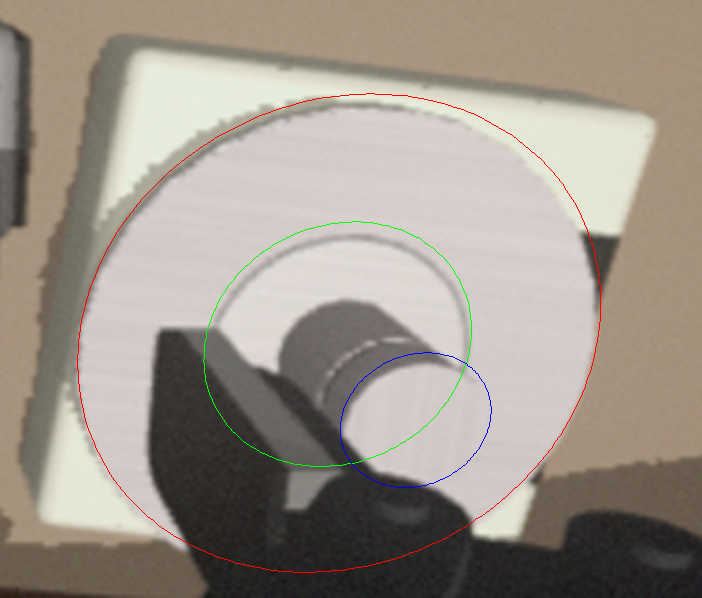

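The pan and can are offset the same way from the overlay (edge lens distortion), so the can is centred to within a few mm. Now the scanner: descend and squeeze.

Request:
servo_tool(delta_pos=[[0,0,0.6],[0,0,0.6],[0,0,0.6],[0,0,0.6],[0,0,0.4],[0,0,0.2],[0,0,0],[0,0,0]], turn=[0,0,0,0,0,0,0,0], fingers=[1,1,1,1,1,1,1,1])

```text
time: 12.22
tcp_pos: [642.9, -30.6, 139.3]
tcp_rot: [[0.085, -0.996, 0.001], [-0.996, -0.085, 0.0], [0.0, -0.001, -1.0]]
ft_force: [-0.1, 0.1, 0.0]
opening: 85.6
grip_force: 0.0
```

Request:
servo_tool(delta_pos=[[0,0,0],[0,0,0],[0,0,0],[0,0,0],[0,0,0],[0,0,0],[0,0,0],[0,0,0],[0,0,0],[0,0,0]], turn=[0,0,0,0,0,0,0,0,0,0], fingers=[0.6,0.5,0.5,0,0,0,0,0,0,0], grip_force=30)

```text
time: 13.48
tcp_pos: [643.4, -30.8, 139.8]
tcp_rot: [[0.085, -0.996, 0.002], [-0.996, -0.085, -0.0], [0.001, -0.002, -1.0]]
ft_force: [2.0, -0.6, 5.7]
opening: 47.0
grip_force: 35.7
```

Opening 47 mm at 36 N: the trigger is against its stop. Releasing and rising.

Request:
servo_tool(delta_pos=[[0,0,0],[0,0,0],[0,0,0],[0,0,0],[0,0,-0.5],[0,0,-1],[0,0,-1],[0,0,-0.5],[0,0,0],[0,0,0]], turn=[0,0,0,0,0,0,0,0,0.027,0], fingers=[1,1,1,1,1,1,1,1,1,1])

```text
time: 14.72
tcp_pos: [642.3, -30.5, 228.7]
tcp_rot: [[0.0, -1.0, -0.0], [-1.0, -0.0, 0.0], [-0.0, 0.0, -1.0]]
ft_force: [-0.6, -0.2, -0.6]
opening: 85.2
grip_force: 0.0
```

Request:
servo_tool(delta_pos=[[-0.36,0.92,0],[-0.36,0.92,0],[-0.36,0.92,0],[-0.36,0.92,0],[-0.36,0.92,0],[-0.36,0.92,0],[0,0,0],[0,0,0],[0,0,0]], turn=[0,0,0,0,0,0,0,0,0], fingers=[1,1,1,1,1,1,1,1,1])

```text
time: 15.85
tcp_pos: [477.3, 34.1, 228.4]
tcp_rot: [[0.0, -1.0, -0.0], [-1.0, -0.0, -0.0], [0.0, 0.0, -1.0]]
ft_force: [-0.1, -0.4, 0.7]
opening: 85.6
grip_force: 0.0
```

Run:
```python
from h import *
import pickle
s=env.state();print(s["tcp_pos"],s["tcp_rot"]);c=env.get_calibration("wrist");pickle.dump(c,open("w4.pkl","wb"))
a=env.read_camera("wrist")[:,:,::-1];b=env.read_camera("top")[180:280,290:390,::-1]
o=np.hstack([cv2.resize(a,(560,420)),cv2.resize(b,(240,240)).copy().repeat(1,0) if 0 else cv2.copyMakeBorder(cv2.resize(b,(240,240)),0,180,0,0,0)])
cv2.imwrite("pics/w4.png",o)
```

```text
[477.33691876  34.05347072 228.36345202] [[ 1.35130931e-04 -9.99999894e-01 -4.41118347e-04]
 [-9.99999935e-01 -1.34982992e-04 -3.35385684e-04]
 [ 3.35326105e-04  4.41163639e-04 -9.99999846e-01]]
```

View pics/w4.png

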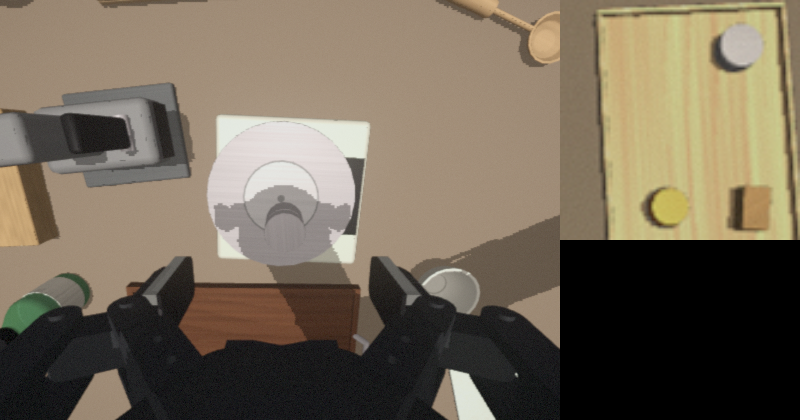

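Pan centre dot at (281,198); the can's lid centre is around (285,232), so it stands off-centre by over 20 px. I'll enlarge to measure.

Run:
```python
from h import *
im=env.read_camera("wrist")[:,:,::-1]
cv2.imwrite("pics/w5.png",cv2.resize(im[110:280,190:390],None,fx=3.5,fy=3.5,interpolation=cv2.INTER_CUBIC))
```

```text
(no output)
```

View pics/w5.png

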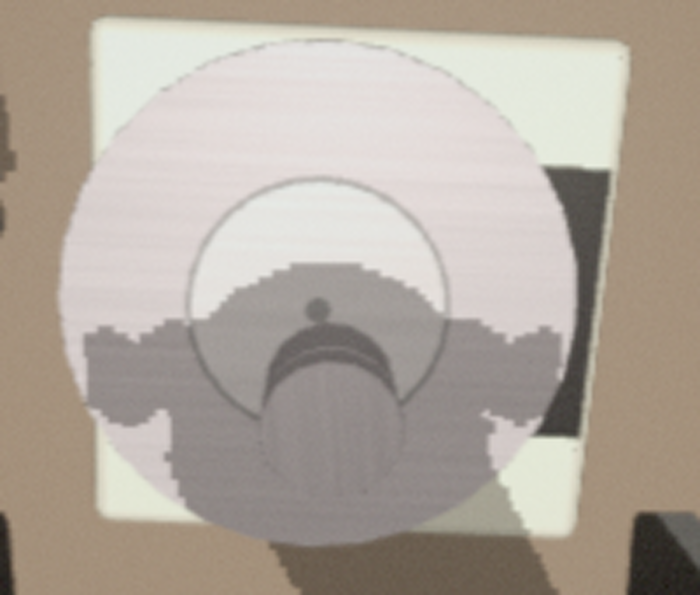

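Run:
```python
from h import *
import pickle
c=pickle.load(open("w4.pkl","rb"))
r=lambda u,v,z:print(ray("wrist",190+(u+.5)/3.5-.5,110+(v+.5)/3.5-.5,z,c))
r(318,310,63);r(332,431,108.5);r(262,431,108.5);r(404,431,108.5)
r(60,300,63);r(577,300,63);r(318,40,63);r(318,546,63);r(318,178,63)
```

```text
[477.5561001   37.73315158  63.        ]
[473.69921486  61.17968999 108.5       ]
[492.69077511  61.17600947 108.5       ]
[454.16335777  61.18347599 108.5       ]
[556.8492515   34.57794982  63.        ]
[397.92788594  34.59587074  63.        ]
[477.51018722 -41.80702455  63.        ]
[477.60190757 117.09073766  63.        ]
[477.5328687   -2.51328293  63.        ]
```

The can has been knocked to (473.7, 61), 24 mm off the pan centre (477.5, 37.5). It was centred before the squeeze, so I can't tell whether that squeeze counted. I'll re-centre it and squeeze again.

Request:
servo_tool(delta_pos=[[-0.87,0.11,0.3],[0,0,1],[0,0,1],[0,0,1],[0,0,0.8],[0,0,0.5],[0,0,0.27],[0,0,0],[0,0,0]], turn=[0,0,0,0,0,0,0,0,0], fingers=[1,1,1,1,1,1,1,1,1])

```text
time: 17.12
tcp_pos: [474.0, 60.4, 83.1]
tcp_rot: [[0.0, -1.0, 0.001], [-1.0, -0.0, 0.0], [-0.0, -0.001, -1.0]]
ft_force: [0.6, 0.3, -0.1]
opening: 85.5
grip_force: 0.0
```

Request:
servo_tool(delta_pos=[[0,0,0],[0,0,0],[0,0,0],[0,0,0],[0,0,0],[0,0,0],[0,0,-0.3],[0,0,-0.3],[0,0,0],[0,0,0]], turn=[0,0,0,0,0,0,0,0,0,0], fingers=[0,0,0,0,0,0,0,0,0,0], grip_force=30)

```text
time: 18.38
tcp_pos: [473.5, 60.3, 100.6]
tcp_rot: [[-0.0, -1.0, 0.0], [-1.0, 0.0, 0.0], [-0.0, -0.0, -1.0]]
ft_force: [-0.3, 0.2, -0.3]
opening: 38.6
grip_force: 33.0
```

Request:
servo_tool(delta_pos=[[0.39,-0.063,0],[0.39,-0.063,0],[0,0,0],[0,0,0.3],[0,0,0.15],[0,0,0.1],[0,0,0],[0,0,0]], turn=[0,0,0,0,0,0,0,0], fingers=[0,0,0,0,0,0,0,0])

```text
time: 19.38
tcp_pos: [477.4, 37.0, 84.1]
tcp_rot: [[0.0, -1.0, 0.0], [-1.0, -0.0, 0.0], [-0.0, -0.0, -1.0]]
ft_force: [0.4, 0.4, -0.4]
opening: 39.2
grip_force: 33.1
```

Request:
servo_tool(delta_pos=[[0,0,0],[0,0,0],[0,0,0],[0,0,0],[0,0,0],[0,0,-0.5],[0,0,-1],[0,0,-1],[0,0,-1],[0,0,-1]], turn=[0,0,0,0,0,0,0,0,0,0], fingers=[0.6,0.8,1,1,1,1,1,1,1,1])

```text
time: 20.62
tcp_pos: [477.2, 36.8, 220.0]
tcp_rot: [[-0.0, -1.0, 0.0], [-1.0, 0.0, 0.0], [-0.0, -0.0, -1.0]]
ft_force: [0.4, 1.0, -0.6]
opening: 85.4
grip_force: 0.0
```

Request:
servo_tool(delta_pos=[[0.4,-0.92,-0.1],[0.4,-0.92,-0.1],[0.4,-0.92,-0.1],[0.37,-0.92,0],[0.36,-0.92,0],[0.36,-0.92,0],[0,0,0],[0,0,0],[0,0,0]], turn=[0,0,0,0,0,0,-0.027,0,0], fingers=[1,1,1,1,1,1,1,1,1])

```text
time: 21.75
tcp_pos: [642.7, -31.7, 228.0]
tcp_rot: [[0.083, -0.997, -0.0], [-0.997, -0.083, 0.0], [-0.0, 0.0, -1.0]]
ft_force: [-0.8, -0.3, -0.4]
opening: 85.3
grip_force: 0.0
```

Run:
```python
from h import *
s=env.state();print(s["tcp_pos"])
im=env.read_camera("wrist")[:,:,::-1]
cv2.imwrite("pics/w6.png",cv2.resize(im[160:340,310:530],None,fx=3,fy=3,interpolation=cv2.INTER_CUBIC))
```

```text
[642.70141943 -31.68045573 228.03608283]
```

View pics/w6.png

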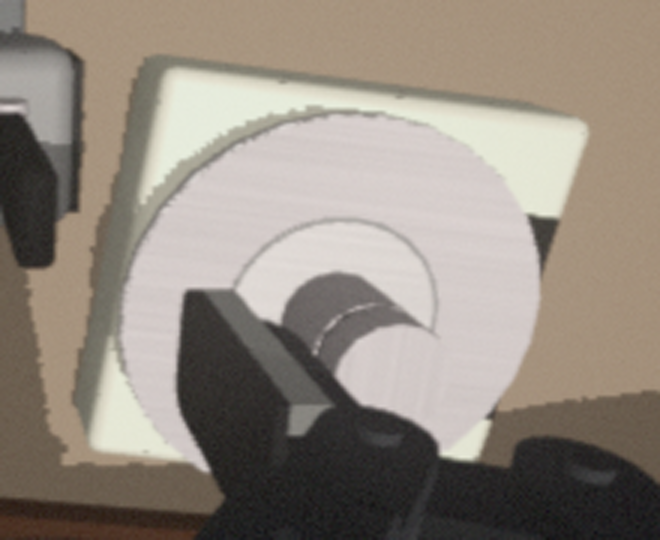

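The can stands back within the ring: base rear near (335,272), ring top (345,218). Squeezing again.

Request:
servo_tool(delta_pos=[[0,0,0.6],[0,0,0.6],[0,0,0.6],[0,0,0.6],[0,0,0.4],[0,0,0.2],[0,0,0],[0,0,0]], turn=[0,0,0,0,0,0,0,0], fingers=[1,1,1,1,1,1,1,1])

```text
time: 22.8
tcp_pos: [643.4, -31.7, 138.7]
tcp_rot: [[0.085, -0.996, 0.001], [-0.996, -0.085, 0.0], [-0.0, -0.001, -1.0]]
ft_force: [-0.0, -0.4, 0.4]
opening: 85.7
grip_force: 0.0
```

Request:
servo_tool(delta_pos=[[0,0,0],[0,0,0],[0,0,0],[0,0,0],[0,0,0],[0,0,0],[0,0,0],[0,0,0],[0,0,0],[0,0,0]], turn=[0,0,0,0,0,0,0,0,0,0], fingers=[0.6,0.5,0.5,0,0,0,0,0,0,0], grip_force=35)

```text
time: 24.05
tcp_pos: [643.5, -32.0, 139.2]
tcp_rot: [[0.085, -0.996, 0.001], [-0.996, -0.085, -0.001], [0.001, -0.001, -1.0]]
ft_force: [1.6, -0.3, 5.8]
opening: 47.3
grip_force: 39.4
```

Request:
servo_tool(delta_pos=[[0,0,0],[0,0,0],[0,0,0],[0,0,0],[0,0,-0.5],[0,0,-1],[0,0,-1],[0,0,-0.5],[0,0,0],[0,0,0]], turn=[0,0,0,0,0,0,0,0,0.027,0], fingers=[1,1,1,1,1,1,1,1,1,1])

```text
time: 25.3
tcp_pos: [642.8, -31.8, 228.1]
tcp_rot: [[0.0, -1.0, 0.0], [-1.0, -0.0, 0.0], [-0.0, -0.0, -1.0]]
ft_force: [-0.0, -0.6, -0.4]
opening: 85.4
grip_force: 0.0
```

Request:
servo_tool(delta_pos=[[-0.38,0.92,0],[-0.38,0.92,0],[-0.38,0.92,0],[-0.38,0.92,0],[-0.38,0.92,0],[-0.38,0.92,0],[0,0,0],[0,0,0],[0,0,0]], turn=[0,0,0,0,0,0,0,0,0], fingers=[1,1,1,1,1,1,1,1,1])

```text
time: 26.42
tcp_pos: [477.8, 36.5, 227.8]
tcp_rot: [[0.0, -1.0, -0.0], [-1.0, -0.0, -0.0], [0.0, 0.0, -1.0]]
ft_force: [0.4, 0.4, -0.6]
opening: 85.6
grip_force: 0.0
```

Run:
```python
from h import *
import pickle
s=env.state();print(s["tcp_pos"]);c=env.get_calibration("wrist");pickle.dump(c,open("w7.pkl","wb"))
im=env.read_camera("wrist")[:,:,::-1];b=env.read_camera("top")[180:280,290:390,::-1]
a=cv2.resize(im[110:280,190:390],None,fx=2.7,fy=2.7,interpolation=cv2.INTER_CUBIC)
b=cv2.resize(b,(250,250),interpolation=cv2.INTER_CUBIC)
cv2.imwrite("pics/w7.png",np.hstack([a,cv2.copyMakeBorder(b,0,a.shape[0]-250,0,0,0)]))
```

```text
[477.78853633  36.48045181 227.78234763]
```

View pics/w7.png

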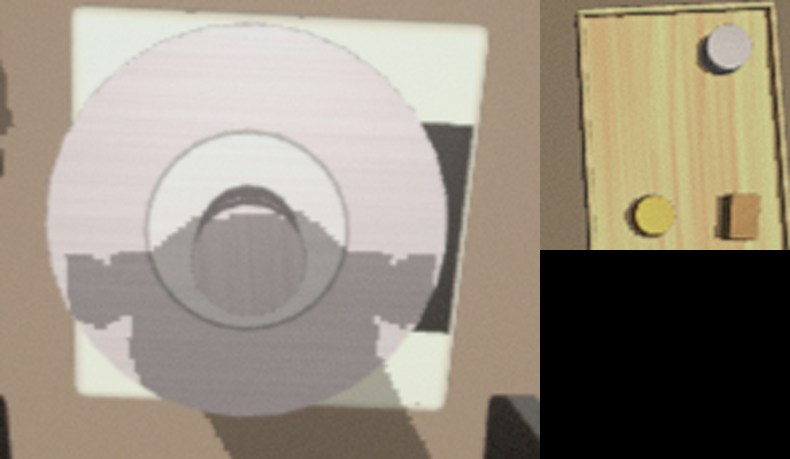

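Can_a is still well centred on the ring, so the step is done. Pick it up and carry it to the tray.

Request:
servo_tool(delta_pos=[[0,0,1],[0,0,1],[0,0,1],[0,0,0.9],[0,0,0.6],[0,0,0.35],[0,0,0],[0,0,0]], turn=[0,0,0,0,0,0,0,0], fingers=[1,1,1,1,1,1,1,1])

```text
time: 27.52
tcp_pos: [477.9, 36.7, 83.1]
tcp_rot: [[0.0, -1.0, 0.001], [-1.0, -0.0, 0.0], [-0.0, -0.001, -1.0]]
ft_force: [0.7, -0.5, -0.1]
opening: 85.5
grip_force: 0.0
```

Request:
servo_tool(delta_pos=[[0,0,0],[0,0,0],[0,0,0],[0,0,0],[0,0,0],[0,0,0],[0,0,-0.4],[0,0,-0.8],[-0.5,0,-0.3],[-0.9,0,0]], turn=[0,0,0,0,0,0,0,0,0,0], fingers=[0,0,0,0,0,0,0,0,0,0], grip_force=30)

```text
time: 28.78
tcp_pos: [477.7, 79.4, 128.7]
tcp_rot: [[-0.001, -1.0, 0.002], [-1.0, 0.001, 0.001], [-0.001, -0.002, -1.0]]
ft_force: [0.8, 0.7, -1.0]
opening: 39.1
grip_force: 33.1
```

Request:
servo_tool(delta_pos=[[-1,0,0],[-1,0,0],[-1,0,0],[-1,0,0],[-1,0,0],[-0.7,0,0.5],[0,0,0.8],[0,0,0.8],[0,0,0.4],[0,0,0]], turn=[0,0,0,0,0,0,0,0,0,0], fingers=[0,0,0,0,0,0,0,0,0,0])

```text
time: 30.02
tcp_pos: [476.7, 249.1, 51.4]
tcp_rot: [[-0.0, -1.0, -0.002], [-1.0, 0.0, -0.002], [0.002, 0.002, -1.0]]
ft_force: [-0.3, 0.9, -0.2]
opening: 38.8
grip_force: 33.1
```

Request:
servo_tool(delta_pos=[[0,0,0.3],[0,0,0.3],[0,0,0.1],[0,0,0.03],[0,0,0.03],[0,0,0],[0,0,0]], turn=[0,0,0,0,0,0,0], fingers=[0,0,0,0,0,0,0])

```text
time: 30.9
tcp_pos: [477.4, 249.7, 29.9]
tcp_rot: [[-0.0, -1.0, 0.0], [-1.0, 0.0, 0.0], [-0.0, -0.0, -1.0]]
ft_force: [0.5, -0.4, -1.4]
opening: 39.2
grip_force: 33.1
```

Request:
servo_tool(delta_pos=[[0,0,0.05],[0,0,0],[0,0,0]], turn=[0,0,0], fingers=[0,0,0])

```text
time: 31.28
tcp_pos: [477.3, 249.6, 28.2]
tcp_rot: [[0.0, -1.0, -0.0], [-1.0, -0.0, -0.0], [0.0, 0.0, -1.0]]
ft_force: [0.5, 0.1, -0.4]
opening: 38.7
grip_force: 33.1
```

Request:
servo_tool(delta_pos=[[0,0,0],[0,0,0],[0,0,0],[0,0,0],[0,0,-0.3],[0,0,-1],[0,0,-1],[0,0,-1],[0,0,-1],[0,0,-1]], turn=[0,0,0,0,0,0,0,0,0,0], fingers=[0.6,0.8,1,1,1,1,1,1,1,1])

```text
time: 32.52
tcp_pos: [477.2, 249.5, 189.0]
tcp_rot: [[0.0, -1.0, 0.001], [-1.0, -0.0, 0.001], [-0.001, -0.001, -1.0]]
ft_force: [0.1, 0.5, -0.5]
opening: 85.2
grip_force: 0.0
```

```bash
cat > lid.py <<'E'
from h import *
im=env.read_camera("top"); hsv=cv2.cvtColor(im,cv2.COLOR_RGB2HSV)
m=((hsv[...,1]<45)&(hsv[...,2]>130)).astype(np.uint8)
n,l,st,ce=cv2.connectedComponentsWithStats(m)
for i in range(1,n):
    if st[i,4]>60 and 100<ce[i][0]<400 and 170<ce[i][1]<300: print(st[i],ce[i],ray("top",*ce[i],70))
E
python3 lid.py
```

```text
[144 172  33   8  83] [159.8313253  173.74698795] [691.40659134 282.00427178  70.        ]
[254 175  16  30 107] [263.95327103 193.52336449] [634.19675359 -42.11398103  70.        ]
[357 190  18  18 245] [365.19183673 198.34285714] [ 623.92885393 -355.08223069   70.        ]
[ 210  218   58   59 2828] [238.6612447  246.28925035] [470.34110982  31.92959603  70.        ]
[140 278  31   7  84] [155.02380952 282.05952381] [359.25656201 280.6917978   70.        ]
```

can_c is unchanged at (623.5,-355). The fingertips stay above the crate wall at TCP z≈30, so I'll keep this yaw.

Request:
servo_tool(delta_pos=[[0.96,-0.232,-0.7],[0.96,-0.232,-0.7],[0.96,-0.232,0],[0.96,-0.232,0],[0.96,-0.232,0],[0.96,-0.232,0],[0.96,-0.232,0],[0.96,-0.232,0],[0.96,-0.232,0],[0.96,-0.232,0]], turn=[0,0,0,0,0,0,0,0,0,0], fingers=[1,1,1,1,1,1,1,1,1,1])

```text
time: 33.83
tcp_pos: [547.0, -39.4, 229.8]
tcp_rot: [[0.0, -1.0, 0.001], [-1.0, -0.0, 0.0], [-0.0, -0.001, -1.0]]
ft_force: [0.8, -0.3, 0.3]
opening: 85.3
grip_force: 0.0
```

Request:
servo_tool(delta_pos=[[0.96,-0.232,0],[0.96,-0.232,0],[0.96,-0.232,0],[0.96,-0.232,0],[0.96,-0.232,0],[0.96,-0.232,0],[0.96,-0.232,0],[0.96,-0.232,0],[0.96,-0.232,0],[0.96,-0.232,0]], turn=[0,0,0,0,0,0,0,0,0,0], fingers=[1,1,1,1,1,0.85,0.85,0.85,0.85,0.85])

```text
time: 35.08
tcp_pos: [616.6, -327.3, 229.7]
tcp_rot: [[-0.0, -1.0, 0.0], [-1.0, 0.0, -0.0], [0.0, -0.0, -1.0]]
ft_force: [0.8, -0.4, 0.2]
opening: 72.7
grip_force: 0.0
```

Request:
servo_tool(delta_pos=[[0.96,-0.232,0],[0,0,0],[0,0,0],[0,0,0]], turn=[0,0,0,0], fingers=[0.85,0.85,0.85,0.85])

```text
time: 35.58
tcp_pos: [623.4, -354.5, 229.6]
tcp_rot: [[0.001, -1.0, 0.0], [-1.0, -0.001, -0.0], [0.0, -0.0, -1.0]]
ft_force: [-0.4, 0.7, 0.4]
opening: 72.9
grip_force: 0.0
```

Run:
```python
from h import *
s=env.state();print(s["tcp_pos"],s["opening"]);c=env.get_calibration("wrist")
im=env.read_camera("wrist");hsv=cv2.cvtColor(im,cv2.COLOR_RGB2HSV)
m=((hsv[...,1]<45)&(hsv[...,2]>80)).astype(np.uint8)
n,l,st,ce=cv2.connectedComponentsWithStats(m)
for i in range(1,n):
    if st[i,4]>300: print(st[i],ce[i],ray("wrist",*ce[i],70,c))
cv2.imwrite("pics/w8.png",im[:,:,::-1])
```

```text
[ 623.44243397 -354.48508194  229.63384931] 72.86260120336132
[  30   93   44   40 1130] [ 51.67345133 112.58672566] [ 848.37011633 -437.91121881   70.        ]
[ 254  167   52   56 2245] [279.32293987 194.99376392] [ 625.01167268 -355.50356275   70.        ]
[166 253  36  45 476] [181.96638655 274.40546218] [ 735.93727534 -263.17175757   70.        ]
[364 253  34  45 435] [381.71724138 276.46896552] [ 508.32355564 -260.73750825   70.        ]
[121 262  57  45 577] [150.66204506 281.40727903] [ 772.60610513 -254.31227712   70.        ]
[   0  282   49   83 2910] [ 19.79243986 315.604811  ] [ 933.17948706 -209.2188463    70.        ]
[413 384  37  35 688] [432.61918605 397.87936047] [426.57008411 -87.21039161  70.        ]
```

Request:
servo_tool(delta_pos=[[0,-0.03,1],[0,0,1],[0,0,1],[0,0,1],[0,0,1],[0,0,0.8],[0,0,0.5],[0,0,0.35],[0,0,0],[0,0,0]], turn=[0,0,0,0,0,0,0,0,0,0], fingers=[0.85,0.85,0.85,0.85,0.85,0.85,0.85,0.85,0.85,0.85])

```text
time: 36.88
tcp_pos: [625.0, -355.4, 30.7]
tcp_rot: [[0.0, -1.0, 0.001], [-1.0, -0.0, -0.001], [0.001, -0.001, -1.0]]
ft_force: [0.6, -0.6, -0.0]
opening: 72.4
grip_force: 0.0
```

Request:
servo_tool(delta_pos=[[0,0,0],[0,0,0],[0,0,0],[0,0,0],[0,0,0],[0,0,0],[0,0,0]], turn=[0,0,0,0,0,0,0], fingers=[0,0,0,0,0,0,0], grip_force=45)

```text
time: 37.75
tcp_pos: [625.2, -355.5, 31.0]
tcp_rot: [[0.0, -1.0, 0.002], [-1.0, -0.0, -0.001], [0.001, -0.002, -1.0]]
ft_force: [0.3, 1.5, 6.1]
opening: 55.4
grip_force: 48.0
```

55.4 mm grip: can_c confirmed. Lift and carry it to the pan.

Request:
servo_tool(delta_pos=[[0,0,-0.6],[0,0,-1],[0,0,-1],[0,0,-1],[0,0,-1],[-0.7,0.8,0],[-0.7,0.8,0],[-0.7,0.8,0],[-0.7,0.8,0],[-0.7,0.8,0]], turn=[0,0,0,0,0,0,0,0,0,0], fingers=[0,0,0,0,0,0,0,0,0,0])

```text
time: 39.0
tcp_pos: [503.2, -249.5, 168.4]
tcp_rot: [[-0.0, -1.0, 0.0], [-1.0, 0.0, 0.0], [-0.0, -0.0, -1.0]]
ft_force: [0.4, -0.3, -2.6]
opening: 55.4
grip_force: 48.2
```

Request:
servo_tool(delta_pos=[[-0.7,0.8,0],[-0.985,0.12,0],[-0.985,0,0],[-0.985,0,0],[-0.985,0,0],[-0.985,0,0],[-0.985,0,0],[-0.985,0,0],[-0.985,0,0],[-0.985,0,0]], turn=[0,0,0,0,0,0,0,0,0,0], fingers=[0,0,0,0,0,0,0,0,0,0])

```text
time: 40.25
tcp_pos: [476.4, 37.6, 168.5]
tcp_rot: [[-0.0, -1.0, 0.0], [-1.0, 0.0, 0.0], [-0.0, -0.0, -1.0]]
ft_force: [0.8, -0.0, -1.7]
opening: 55.2
grip_force: 48.3
```

Request:
servo_tool(delta_pos=[[0,0,0],[0,0,0.6],[0,0,0.6],[0,0,0.4],[0,0,0.3],[0,0,0],[0,0,0]], turn=[0,0,0,0,0,0,0], fingers=[0,0,0,0,0,0,0])

```text
time: 41.12
tcp_pos: [477.1, 36.8, 111.2]
tcp_rot: [[0.0, -1.0, 0.001], [-1.0, -0.0, 0.0], [-0.0, -0.001, -1.0]]
ft_force: [0.3, -0.3, -1.9]
opening: 55.2
grip_force: 48.3
```

Request:
servo_tool(delta_pos=[[0,0,0.3],[0,0,0.3],[0,0,0.1],[0,0,0.05],[0,0,0.05],[0,0,0],[0,0,0],[0,0,0]], turn=[0,0,0,0,0,0,0,0], fingers=[0,0,0,0,0,0,0,0])

```text
time: 42.12
tcp_pos: [476.8, 36.7, 86.8]
tcp_rot: [[-0.0, -1.0, 0.0], [-1.0, 0.0, 0.0], [-0.0, -0.0, -1.0]]
ft_force: [-0.6, 0.5, -0.9]
opening: 55.2
grip_force: 48.3
```

Request:
servo_tool(delta_pos=[[0,0,0.04],[0,0,0],[0,0,0],[0,0,0],[0,0,0],[0,0,0],[0,0,0],[0,0,0]], turn=[0,0,0,0,0,0,0,0], fingers=[0,0,0.7,0.75,0.8,0.9,1,1])

```text
time: 43.12
tcp_pos: [476.8, 36.7, 85.5]
tcp_rot: [[-0.0, -1.0, -0.0], [-1.0, 0.0, -0.0], [0.0, 0.0, -1.0]]
ft_force: [0.4, 0.4, -0.5]
opening: 85.3
grip_force: 0.0
```

Request:
servo_tool(delta_pos=[[0,0,-0.3],[0,0,-1],[0,0,-1],[0,0,-1],[0,0,-1],[0,0,-0.5],[0,0,0],[0,0,0]], turn=[0,0,0,0,0,0,0,0], fingers=[1,1,1,1,1,1,1,1])

```text
time: 44.12
tcp_pos: [476.1, 36.6, 228.4]
tcp_rot: [[-0.0, -1.0, -0.002], [-1.0, 0.0, -0.0], [0.0, 0.002, -1.0]]
ft_force: [-0.5, -0.6, 0.3]
opening: 85.7
grip_force: 0.0
```

Run:
```python
from h import *
import pickle
s=env.state();print(s["tcp_pos"])
im=env.read_camera("wrist")[:,:,::-1];b=env.read_camera("top")[140:350,100:310,::-1]
a=cv2.resize(im[110:280,190:390],None,fx=2.4,fy=2.4,interpolation=cv2.INTER_CUBIC)
b=cv2.resize(b,(300,300),interpolation=cv2.INTER_CUBIC)
cv2.imwrite("pics/w9.png",np.hstack([a,cv2.copyMakeBorder(b,0,a.shape[0]-300,0,0,0)]))
```

```text
[476.10715421  36.60186342 228.3687049 ]
```

View pics/w9.png

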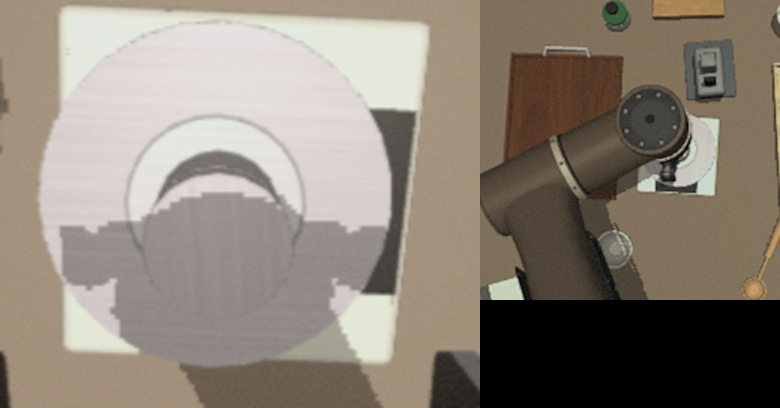

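can_c is centred in the ring (ring 127–304 px, can about 142–296 px after perspective). Squeeze the trigger and return to the same viewpoint.

Request:
servo_tool(delta_pos=[[0.38,-0.92,0],[0.38,-0.92,0],[0.38,-0.92,0],[0.38,-0.92,0],[0.38,-0.92,0],[0.38,-0.92,0],[0,0,0],[0,0,0],[0,0,0]], turn=[0,0,0,0,0,0,-0.027,0,0], fingers=[1,1,1,1,1,1,1,1,1])

```text
time: 45.35
tcp_pos: [642.0, -31.6, 228.9]
tcp_rot: [[0.083, -0.997, -0.001], [-0.997, -0.083, -0.0], [0.0, 0.001, -1.0]]
ft_force: [0.3, 0.2, 0.3]
opening: 85.5
grip_force: 0.0
```

Request:
servo_tool(delta_pos=[[0,0,0.6],[0,0,0.6],[0,0,0.6],[0,0,0.6],[0,0,0.4],[0,0,0.2],[0,0,0],[0,0,0]], turn=[0,0,0,0,0,0,0,0], fingers=[1,1,1,1,1,1,1,1])

```text
time: 46.35
tcp_pos: [642.8, -31.6, 140.2]
tcp_rot: [[0.085, -0.996, 0.001], [-0.996, -0.085, 0.0], [-0.0, -0.001, -1.0]]
ft_force: [-0.1, -0.7, -0.7]
opening: 85.4
grip_force: 0.0
```

Request:
servo_tool(delta_pos=[[0,0,0],[0,0,0],[0,0,0],[0,0,0],[0,0,0],[0,0,0],[0,0,0],[0,0,0],[0,0,0],[0,0,0]], turn=[0,0,0,0,0,0,0,0,0,0], fingers=[0.6,0.5,0.5,0,0,0,0,0,0,0], grip_force=35)

```text
time: 47.6
tcp_pos: [643.8, -31.8, 140.8]
tcp_rot: [[0.085, -0.996, 0.003], [-0.996, -0.085, -0.0], [0.001, -0.003, -1.0]]
ft_force: [4.6, -2.0, 5.5]
opening: 46.7
grip_force: 41.2
```

Request:
servo_tool(delta_pos=[[0,0,0],[0,0,0],[0,0,0],[0,0,0],[0,0,-0.5],[0,0,-1],[0,0,-1],[0,0,-0.5],[0,0,0],[0,0,0]], turn=[0,0,0,0,0,0,0,0,0.027,0], fingers=[1,1,1,1,1,1,1,1,1,1])

```text
time: 48.85
tcp_pos: [642.2, -31.6, 229.6]
tcp_rot: [[0.0, -1.0, 0.0], [-1.0, -0.0, 0.0], [-0.0, -0.0, -1.0]]
ft_force: [-0.0, -0.2, -0.3]
opening: 85.4
grip_force: 0.0
```

Request:
servo_tool(delta_pos=[[-0.38,0.92,0],[-0.38,0.92,0],[-0.38,0.92,0],[-0.38,0.92,0],[-0.38,0.92,0],[-0.38,0.92,0],[0,0,0],[0,0,0],[0,0,0]], turn=[0,0,0,0,0,0,0,0,0], fingers=[1,1,1,1,1,1,1,1,1])

```text
time: 49.98
tcp_pos: [477.2, 36.6, 229.3]
tcp_rot: [[0.0, -1.0, -0.0], [-1.0, -0.0, -0.0], [0.0, 0.0, -1.0]]
ft_force: [0.3, -0.5, 0.4]
opening: 85.4
grip_force: 0.0
```

Run:
```python
from h import *
s=env.state();print(s["tcp_pos"])
im=env.read_camera("wrist")[:,:,::-1]
a=cv2.resize(im[110:280,190:390],None,fx=2.4,fy=2.4,interpolation=cv2.INTER_CUBIC)
b=cv2.imread("pics/w9.png")[:,:480]
d=cv2.absdiff(a,b)[60:340,100:340];print(d.mean(),(d.max(2)>40).mean(),cv2.phaseCorrelate(a[:,:,1].astype(float),b[:,:,1].astype(float)))
```

```text
[477.23600356  36.61602116 229.2936475 ]
3.171344246031746 0.00875 ((-1.4088371265852402, 0.11140879422114836), 0.3920222081559505)
```

Squeezed (46.7 mm), and can_c hasn't moved. Take it to the tray.

Request:
servo_tool(delta_pos=[[0,0,1],[0,0,1],[0,0,1],[0,0,0.9],[0,0,0.6],[0,0,0.3],[0,0,0],[0,0,0]], turn=[0,0,0,0,0,0,0,0], fingers=[1,1,1,1,1,1,1,1])

```text
time: 51.02
tcp_pos: [477.3, 36.9, 86.1]
tcp_rot: [[0.0, -1.0, 0.001], [-1.0, -0.0, 0.0], [-0.0, -0.001, -1.0]]
ft_force: [-0.7, -0.1, -0.1]
opening: 85.6
grip_force: 0.0
```

Request:
servo_tool(delta_pos=[[0,0,0],[0,0,0],[0,0,0],[0,0,0],[0,0,0],[0,0,0],[0,0,-0.5],[0,0,-1],[0,0,-1],[0,0,0]], turn=[0,0,0,0,0,0,0,0,0,0], fingers=[0,0,0,0,0,0,0,0,0,0], grip_force=45)

```text
time: 52.28
tcp_pos: [477.7, 37.2, 162.2]
tcp_rot: [[0.0, -1.0, 0.003], [-1.0, -0.0, 0.001], [-0.001, -0.003, -1.0]]
ft_force: [0.0, -0.5, -2.3]
opening: 55.0
grip_force: 49.0
```

Run:
```python
from h import *
import pickle
s=env.state();print(s["tcp_pos"]);pickle.dump(env.get_calibration("wrist"),open("w10.pkl","wb"))
a=env.read_camera("wrist")[:,:,::-1];b=env.read_camera("scene")[70:220,200:400,::-1]
cv2.imwrite("pics/w10.png",np.hstack([cv2.resize(a,(400,300)),cv2.resize(b,(400,300),interpolation=cv2.INTER_CUBIC)]))
```

```text
[477.67560927  37.16361093 162.23599277]
```

View pics/w10.png

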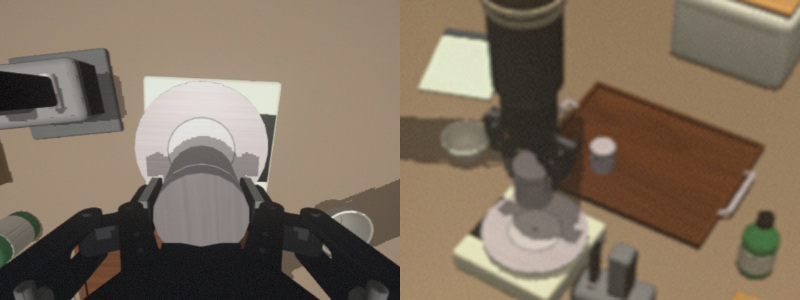

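can_a stands upright on the tray (scene crop (602,148)); can_c is held. Carry it to (580,320).

Request:
servo_tool(delta_pos=[[-0.945,-0.343,0],[-0.945,-0.343,0],[-0.945,-0.343,0],[-0.945,-0.343,0],[-0.945,-0.343,0],[-0.945,-0.343,0],[-0.945,-0.343,0],[-0.945,-0.343,0],[-0.945,-0.343,0],[-0.945,-0.343,0]], turn=[0,0,0,0,0,0,0,0,0,0], fingers=[0,0,0,0,0,0,0,0,0,0])

```text
time: 53.62
tcp_pos: [579.8, 322.0, 159.6]
tcp_rot: [[0.0, -1.0, -0.001], [-1.0, -0.0, -0.001], [0.001, 0.001, -1.0]]
ft_force: [0.2, 0.8, -1.8]
opening: 55.3
grip_force: 49.0
```

Request:
servo_tool(delta_pos=[[0,0,0.4],[0,0,0.8],[0,0,0.9],[0,0,0.9],[0,0,0.6],[0,0,0.4],[0,0,0.2],[0,0,0],[0,0,0]], turn=[0,0,0,0,0,0,0,0,0], fingers=[0,0,0,0,0,0,0,0,0])

```text
time: 54.75
tcp_pos: [580.1, 320.6, 35.2]
tcp_rot: [[0.0, -1.0, 0.001], [-1.0, -0.0, 0.001], [-0.001, -0.001, -1.0]]
ft_force: [-0.3, -0.0, -2.2]
opening: 55.0
grip_force: 49.3
```

Request:
servo_tool(delta_pos=[[0,0,0.03],[0,0,0.02],[0,0,0],[0,0,0]], turn=[0,0,0,0], fingers=[0,0,0,0])

```text
time: 55.25
tcp_pos: [579.9, 320.5, 34.0]
tcp_rot: [[0.0, -1.0, 0.001], [-1.0, -0.0, 0.001], [-0.001, -0.001, -1.0]]
ft_force: [-3.1, -0.6, 5.9]
opening: 55.3
grip_force: 49.8
```

Contact (+5.9 N). Release, rise and retreat.

Request:
servo_tool(delta_pos=[[0,0,0],[0,0,0],[0,0,0],[0,0,0],[0,0,-0.3],[0,0,-1],[0,0,-1],[0,0,-1],[0,0,-1],[0,0,-1]], turn=[0,0,0,0,0,0,0,0,0,0], fingers=[0.7,0.8,1,1,1,1,1,1,1,1])

```text
time: 56.5
tcp_pos: [579.7, 320.2, 193.9]
tcp_rot: [[0.0, -1.0, 0.001], [-1.0, -0.0, 0.001], [-0.001, -0.001, -1.0]]
ft_force: [1.2, 0.0, 0.2]
opening: 85.1
grip_force: 0.0
```

Request:
servo_tool(delta_pos=[[1,0.2,-0.3],[1,0.2,-0.3],[1,0.2,0],[1,0.2,0],[1,0.2,0],[1,0.2,0],[1,0.2,0],[1,0.2,0],[1,0.2,0],[0,0,0]], turn=[0,0,0,0,0,0,0,0,0,0], fingers=[1,1,1,1,1,1,1,1,1,1])

```text
time: 57.75
tcp_pos: [524.6, 47.6, 209.9]
tcp_rot: [[-0.002, -1.0, -0.0], [-1.0, 0.002, -0.0], [0.0, 0.0, -1.0]]
ft_force: [-0.4, 0.2, -0.1]
opening: 85.1
grip_force: 0.0
```

Run:
```python
from h import *
a=env.read_camera("top")[90:300,100:400,::-1];b=env.read_camera("scene")[50:300,120:420,::-1]
cv2.imwrite("pics/end.png",np.hstack([cv2.resize(a,(430,301)),cv2.resize(b,(361,301))]))
```

```text
(no output)
```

View pics/end.png

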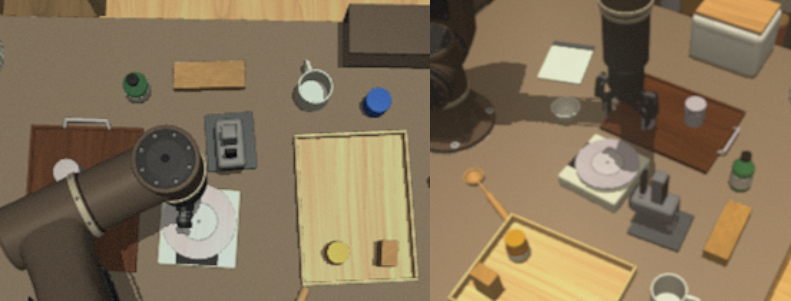

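can_c stands upright on the tray (scene crop (695,110)). can_a is hidden behind the arm here, but was seen standing earlier and nothing has gone near it since. Jar and packet are in the crate and the trigger is free.

```bash
python3 -c "
from plant import env
print(env.close_job())"
```

```text
the job is handed in; nothing more can be done
None
```

I scanned both canisters in order, the 46 mm one and then the 64 mm one, stood them on the tray and handed the job in; the 46 mm one was knocked off-centre around its first squeeze, so I re-centred it and squeezed again, and it was hidden behind the arm in the last picture.

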